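Hold the sprung drill guide over a cradled handle blank

TASK

Lay the turned wooden handle blank lengthwise in the two raised V saddles of the drilling jig, centred on them and with its thin tenon towards the guide arm's end of the jig, and let go of it. Then, by its upright knob, swing the sprung guide arm round against its spring all the way to its stop, so that the brass drill eye stands over the blank's tenon, and finish while still holding the arm there by the knob, ready for someone to drill. Leave the blank lying in its saddles and do not disturb the dowel, tin and eraser lying about.

Things in the scene. Friction and masses are not known exactly. Their poses are not given: they have to be found in the camera images.
- handle_blank: Loose turned handle blank of pale wood, 179 mm long, round, largest diameter 22 mm, 50 g, with a short thinner tenon at one end. Starts lying on the table to the robot's right. Origin: centre of its length, at the underside as it lies at the start (11 mm below its centreline). Its own y axis runs along its length; the tenon is at the -y end.
- tenon (a point): Point on the blank's centreline in the tenon (about 11 mm thick there), 77 mm from the blank's middle.
- jig: Drilling jig fixed to the table: wooden base board (175 x 205 x 18 mm) with two V saddles, a pivot column and a stop pin. Origin on the table straight below the middle of the saddles, z up. The blank lies in the saddles along the jig's y axis, tenon to jig +y (the guide arm's end), its centreline about 75 mm above the table.
- cradle (a point): Middle between the two saddles, 60 mm above the table, axes as the jig's. The saddles stand at jig y = -45 and +45 mm (x = 0), each 12 mm thick along y: a 90 degree V open upward, bottom line at 60 mm height, tips at 78 mm height about 20 mm either side. Between them it is open down to the base board (18 mm).
- pivot (a point): Point on the vertical axis of the guide arm's hinge at the arm's mid-thickness, jig (100, 80, 102) mm. The steel pivot column is 116 mm high with the arm's boss. The stop pin (15 mm thick with its rubber sleeve, 114 mm high) stands at jig (50, 59.5) mm.
- guide_arm (a joint): Angle of the guide arm (steel bar 186 x 26 x 8 mm, top 106 mm above the table), rad: 0 parked, swung away beyond jig +y; grows anticlockwise seen from above to 1.1 at the stop, where the arm points along the jig's -x, above the tenon. A spring returns it to 0 when let go: about 1.5 N at the knob when parked, 4 N at the stop.
- guide_knob: Upright round wooden knob post on the guide arm, 18 mm diameter, 48 mm tall, standing from 106 to 154 mm above the table, 148 mm from the hinge axis. Origin: centre of its foot on the arm's top (106 mm above the table). It moves with the arm and revolves freely about its own upright axis.
- eye (a point): Lower mouth of the brass drill eye (18 mm wide, 11 mm bore) in the guide arm, 100 mm from the hinge axis on the line to the knob; at the stop it lies at jig (0, 80, 98) mm.
- dowel: Bystander: loose plain pale dowel, 136 mm long, 16 mm thick, no tenon; origin at its underside's middle, lying along its own y.
- wax_tin: Bystander: loose round white tin, 68 mm diameter, 43 mm high; origin at the middle of its underside.
- eraser: Bystander: loose eraser in a card sleeve, 18 x 49 x 13 mm; origin at the middle of its underside.

How it is judged:
On the way, in this order (a step that is already met when the one before it is completed fails the run):
1. the blank lies in both saddles, tenon towards the guide arm's end, let go, with the arm still parked (horizontal distance between handle_blank and cradle below 0.015 m and angle between the y axis of handle_blank and the y axis of jig, either way round below 0.1 rad and y of tenon in the frame of jig above 0.05 m and z of tenon in the frame of jig between 0.068 and 0.084 m and contact force between handle_blank and jig above 0.05 N and contact force between the fingers and handle_blank below 0.05 N and value of joint guide_arm below 0.3 rad), for 0.2 s.
2. the guide arm is swung to its stop by the knob (value of joint guide_arm above 1.05 rad and contact force between the fingers and guide_knob above 1 N), for 0.2 s.
At the end, for the whole second after the job is handed in: The guide arm is within 0.05 rad of its stop and still, held there by the fingers on its knob (over 1 N); the blank rests untouched and still in both saddles, centred within 15 mm, aligned within 0.1 rad, its tenon within 18 mm of the drill eye seen from above (all of step 2 and velocity of joint guide_arm between -0.05 and 0.05 rad/s and horizontal distance between handle_blank and cradle below 0.015 m and horizontal distance between tenon and eye below 0.018 m and angle between the y axis of handle_blank and the y axis of jig, either way round below 0.1 rad and z of tenon in the frame of jig between 0.068 and 0.084 m and contact force between handle_blank and jig above 0.05 N and contact force between each of the arm, the fingers and handle_blank below 0.05 N and linear speed of handle_blank below 0.02 m/s); the arm keeps its last pose, push and grip.
It fails at once if the dowel is moved more than 3 cm (distance of dowel from where it was at the start of the episode above 0.03 m).
It fails at once if the tin is moved more than 3 cm (distance of wax_tin from where it was at the start of the episode above 0.03 m).
It fails at once if the eraser is moved more than 3 cm (distance of eraser from where it was at the start of the episode above 0.03 m).
It also fails if it takes over 51 s, if anything falls off the work surface, if the arm or the gripper's body presses on something with over 40 N, if the wrist force passes 120 N, or if a joint passes its speed limit or range.

ROBOT

A 6-joint arm with a two-finger parallel gripper is mounted at the origin on a cart in front of the work surface, level with it; the furniture and walls round the work are solid. World frame = base frame: x ahead of the robot, y to its left, z up, the work surface at z = 0. Lengths are in m, angles in rad, forces in N, time in s.
With the tool pointing down it reaches from about 0.35 to 0.95 m from the base axis. Payload 17.4 kg.
Tool frame: the origin (TCP) lies on the centre line of the jaws, within the pads' length; the fingertips stand 25 mm ahead of it and the grasp point (between the pads) lies 6 mm ahead of it; z points along the fingers, y is the line along which they close (so a half turn about z gives the same grasp; the last joint's range is limited). The gripper opens to 93 mm and grips with 3 to 60 N. Pads are 15 mm wide; open, the fingers measure 128 mm over their backs; the gripper's body (75 mm by 188 mm) begins 65 mm behind the grasp point.
Start: joints at [1.307, 0.116, 1.442, -0, 1.584, -0.038], TCP at [0.151, 0.658, 0.244] pointing down, gripper open.
Joint ranges: [-2.83, 2.83], [-0.83, 2.19], [0.07, 2.5], [-1.14, 4.28], [0.01, 3], [-2.97, 2.97]. Speed limits (rad/s): [1.89, 1.89, 2.22, 3.14, 3.14, 3.14].

INTERFACE

Orientations are given as [roll, pitch, yaw] about the fixed x, y, z axes, in that order (R = Rz(yaw) Ry(pitch) Rx(roll)).
In Python, from bench import ctrl gives the robot as it stands.
- The arm moves only by the shell command python3 -m inch 'ROWS' [FORCE]. ROWS is JSON, one flat list of numbers, 7 for each row, row after row: the turn, a rotation vector about the tool's x, y, z in degrees, then the shift along the tool's x, y, z in mm, then the closure in counts, from 0 (fully open) to 255 (shut). In form: [ax, ay, az, tx, ty, tz, jaw, ax, ay, az, tx, ty, tz, jaw, ...]. A call has 1 to 12 rows; each row is the pose to reach, as a shift and turn from the pose commanded when the call began, along the tool's axes at that moment; what a row does not reach only later rows make up. A row lasts 1/12 s, in which the tool goes at most 41.7 mm and 7.16 degrees, less where a joint would pass 70% of its speed; a pose out of reach is approached as far as the arm can. A call with a gripper value outside its range is refused whole. The fingers move at their own pace and stop on an object; FORCE is the grip in N (left out, the last holds). Time passes only in rows, so rows that repeat a pose let the fingers close. It gives the time, the measured TCP pose, the force, the opening and the grip force at its end, in the units of the state.
- ctrl.sense(): the state, without advancing time (a new reading comes with each control period).
- ctrl.camera(name): name is "scene" or "top" or "wrist"; returns a dict with "img" (420x560x3 uint8, red, green, blue), "K" (3x3 intrinsics, pixels), "rvec" (rotation vector, rad) and "tvec" (3), from world to camera coordinates, as OpenCV has them. Camera axes: x right, y down, z forward; pixel columns grow to the right and rows downward; lengths in m; the calibration is good to about 2 mm. A picture is of the moment at which its call begins. There is no depth.
- ctrl.hand_in(): hands the job in; it is judged then, once.
The state is a dict: "time": time; "q": joint angles; "qvel": joint speeds; "joint_torque": joint torques, N m; "tool_pos": TCP position; "tool_rot": TCP orientation; "force": force on the tool from outside, world axes, zero at the start; "moment": the same for the moment, N m; "grip_width": finger opening in m; "gripper_force": force on a finger pad.
Only numpy, scipy, OpenCV 4.12 (cv2) and the standard library are available. Lean on these libraries where they do the work, as an engineer would, in place of code of your own. Each camera call takes 0.05 s, during which the arm holds its last target. There are 200 camera calls.

## Working session

There is one attempt and no reset: what is moved stays moved. The work goes in short steps, Python scripts to look and compute and a shell command to move; the robot and the scene stay as the last step left them, time stands still between calls to the robot, and variables do not carry over. Pictures are saved under pics/ and viewed, at most 10 in all, crops included, and the job is handed in when it is done.

```bash
mkdir -p pics
cat > h.py <<'E'
import numpy as np, cv2
from bench import ctrl
from scipy.spatial.transform import Rotation as R
def cast(c,u,v,z):
    Rm=cv2.Rodrigues(np.array(c["rvec"],float))[0];t=np.array(c["tvec"],float).ravel()
    o=-Rm.T@t; p=cv2.undistortPoints(np.array([[[u,v]]],float),np.array(c["K"]),None)[0,0]
    d=Rm.T@np.array([p[0],p[1],1]); return o+d*(z-o[2])/d[2]
def proj(c,P):
    return cv2.projectPoints(np.array(P,float).reshape(-1,3),np.array(c["rvec"],float),np.array(c["tvec"],float),np.array(c["K"]),None)[0][:,0]
E
python3 - <<'E'
from h import *
import pickle
s=ctrl.sense();print({k:np.round(v,3) for k,v in s.items()})
for n in("top","scene"):
    c=ctrl.camera(n);pickle.dump(c,open(n+".pkl","wb"));cv2.imwrite(f"pics/{n}0.png",c["img"][:,:,::-1])
    Rm=cv2.Rodrigues(np.array(c["rvec"],float))[0];print(n,-Rm.T@np.array(c["tvec"]).ravel(),c["K"])
E
```

```text
{'time': np.float64(0.0), 'q': array([ 1.307,  0.116,  1.442,  0.   ,  1.584, -0.038]), 'qvel': array([-0.002,  0.001,  0.001,  0.001, -0.004, -0.   ]), 'joint_torque': array([ 1.0000e-03, -7.2126e+01, -6.2261e+01,  7.8000e-02,  2.4000e-02,
       -0.0000e+00]), 'tool_pos': array([0.151, 0.658, 0.243]), 'tool_rot': array([-3.14 , -0.   ,  2.916]), 'force': array([-0.442, -0.215, -0.236]), 'moment': array([-0.016, -0.021,  0.028]), 'gripper_force': np.float64(0.0), 'grip_width': np.float64(0.093)}
top [ 0.45845137 -0.04910879  1.54558617] [[493.15544217   0.         276.8377659 ]
 [  0.         493.15544217 212.85465521]
 [  0.           0.           1.        ]]
scene [-0.10170386 -0.72463102  0.79987772] [[467.44173      0.         275.96297701]
 [  0.         467.44173    204.3286479 ]
 [  0.           0.           1.        ]]
```

View pics/top0.png

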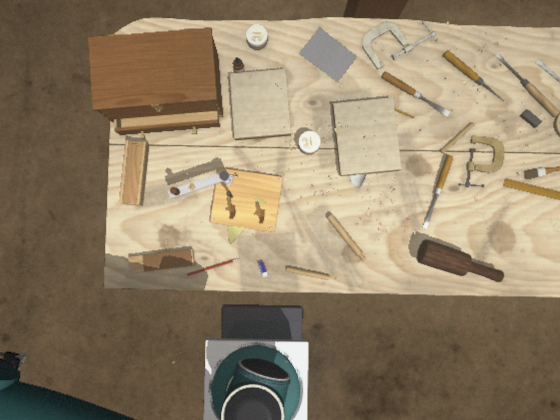

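View pics/scene0.png

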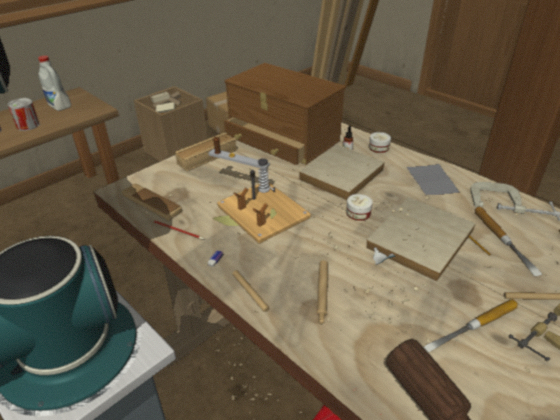

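The top view shows the jig board at about (246,199), its saddles at (232,208) and (260,210), and the parked arm running from the pivot at (223,178) to the knob at (175,190). The blank is at (345,235), the dowel at (310,271), the eraser at (263,268) and the tin at (309,142). I'll enlarge the area.

Run:
```python
from h import *
import pickle
c=pickle.load(open("top.pkl","rb"));im=c["img"][:,:,::-1]
a=cv2.resize(im[160:250,155:295],None,fx=5.5,fy=5.5,interpolation=cv2.INTER_CUBIC)
cv2.imwrite("pics/jig.png",a)
b=cv2.resize(im[205:290,280:370],None,fx=6,fy=6,interpolation=cv2.INTER_CUBIC);cv2.imwrite("pics/bl.png",b)
```

```text
(no output)
```

View pics/jig.png

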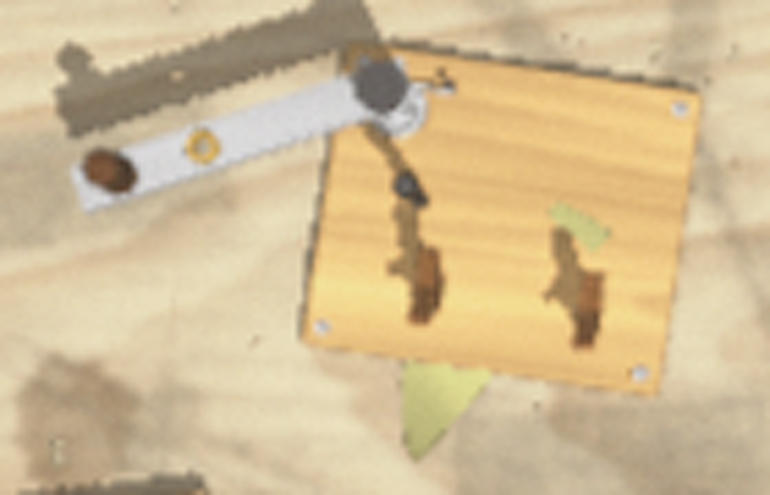

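View pics/bl.png

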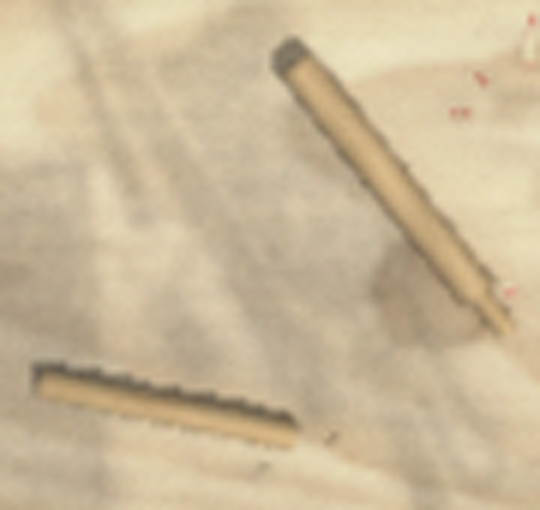

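Run:
```python
from h import *
import pickle
c=pickle.load(open("top.pkl","rb"))
f=lambda x,y,ox,oy,s,z:cast(c,(x+.5)/s-.5+ox,(y+.5)/s-.5+oy,z)
j=lambda x,y,z:f(x,y,155,160,5.5,z); b=lambda x,y,z:f(x,y,280,205,6,z)
O=[(382,82,.116,100,80),(403,185,.114,50,59.5),(428,250,.078,20,45),(420,322,.078,-20,45),(590,272,.078,20,-45),(585,345,.078,-20,-45),(203,147,.106,54.6,169.1),(105,165,.154,32.9,211.9)]
W=np.array([j(*o[:3])[:2] for o in O]);J=np.array([o[3:] for o in O])/1e3
def fit(W,J):
    w,k=W-W.mean(0),J-J.mean(0);a=np.arctan2((k[:,0]*w[:,1]-k[:,1]*w[:,0]).sum(),(k*w).sum())
    M=np.array([[np.cos(a),-np.sin(a)],[np.sin(a),np.cos(a)]]);t=W.mean(0)-M@J.mean(0);return a,t,(W-J@M.T-t)*1e3
a,t,r=fit(W,J);print("jig yaw",np.degrees(a),t);print(r.round(1))
C=np.array([j(x,y,.018)[:2] for x,y in[(343,40),(700,92),(657,393),(303,343)]]);print(C,np.linalg.norm(C-np.roll(C,1,0),axis=1))
M=np.array([[np.cos(a),-np.sin(a)],[np.sin(a),np.cos(a)]]);print("board in jig",((C-t)@M).round(3))
e=[b(x,y,.011) for x,y in[(298,66),(508,327)]];print(e,np.linalg.norm(e[0]-e[1]),(e[0]+e[1])/2)
s=pickle.load(open("scene.pkl","rb"));print("scene proj",proj(s,[list(t)+[.06]]),proj(s,[np.r_[(e[0]+e[1])[:2]/2,.011]]), proj(s,[np.r_[M@[.1,.08]+t,.116]]))
for n,x,y,z in[("tin",309,142,.043),("eraser",263,268,.013),("dowel",307,272,.008)]:print(n,cast(c,x,y,z))
```

```text
jig yaw -7.24189068249865 [0.5368815  0.03365848]
[[ 1.4 -0.5]
 [-0.8  1.2]
 [-0.9  0.8]
 [-0.4 -0.8]
 [ 0.2  2.1]
 [ 0.3 -1.1]
 [-0.3  0.8]
 [ 0.4 -2.5]]
[[ 0.68398753  0.13281138]
 [ 0.65847166 -0.07001401]
 [ 0.48760272 -0.04904614]
 [ 0.51181647  0.15078948]] [0.17310715 0.20442407 0.17215065 0.20129725]
board in jig [[ 0.133  0.117]
 [ 0.134 -0.088]
 [-0.038 -0.088]
 [-0.04   0.113]]
[array([ 0.53929351, -0.22016527,  0.011     ]), array([ 0.40628011, -0.33068368,  0.011     ])] 0.17293606927843916 [ 0.47278681 -0.27542448  0.011     ]
scene proj [[250.76049368 203.29036912]] [[322.8082466  290.54678051]] [[262.87364514 160.26924162]]
tin [ 0.76310392 -0.15116235  0.043     ]
eraser [ 0.3728147  -0.01716147  0.013     ]
dowel [ 0.36280686 -0.15380852  0.008     ]
```

```bash
cat >> h.py <<'E'
def go(*ts):
    "ts: (x,y,z,yaw_deg) tool-down targets -> row numbers from the present pose"
    s=ctrl.sense();A=R.from_euler("xyz",s["tool_rot"])
    for x,y,z,w in ts:
        B=R.from_euler("xyz",[np.pi,0,np.radians(w)])
        print(np.degrees((A.inv()*B).as_rotvec()).round(2),(A.inv().apply(np.array([x,y,z])-s["tool_pos"])*1e3).round(1))
E
python3 -c "
from h import *
go((.45,.25,.25,193))"
```

```text
[-6.000e-02 -2.000e-02 -2.594e+01] [-382.6 -330.4   -6.7]
```

```bash
python3 -m inch '[0,0,-26,-383,-330,-7,0, 0,0,-26,-383,-330,-7,0, 0,0,-26,-383,-330,-7,0, 0,0,-26,-383,-330,-7,0, 0,0,-26,-383,-330,-7,0, 0,0,-26,-383,-330,-7,0, 0,0,-26,-383,-330,-7,0, 0,0,-26,-383,-330,-7,0, 0,0,-26,-383,-330,-7,0, 0,0,-26,-383,-330,-7,0, 0,0,-26,-383,-330,-7,0, 0,0,-26,-383,-330,-7,0]'
python3 -c "
from h import *
go((.46,-.25,.25,219.7))"
```

```text
time: 1.1
tool_pos: [0.4478, 0.2531, 0.2506]
tool_rot: [3.142, 0.0, -2.913]
force: [0.9, 0.9, 0.6]
grip_width: 0.093
gripper_force: 0.0
[ 0.000e+00  1.000e-02 -2.663e+01] [ 101.9 -492.8    0.5]
```

```bash
python3 -m inch '[0,0,-26.6,102,-493,0,0, 0,0,-26.6,102,-493,0,0, 0,0,-26.6,102,-493,0,0, 0,0,-26.6,102,-493,0,0, 0,0,-26.6,102,-493,0,0, 0,0,-26.6,102,-493,0,0, 0,0,-26.6,102,-493,0,0, 0,0,-26.6,102,-493,0,0, 0,0,-26.6,102,-493,0,0, 0,0,-26.6,102,-493,0,0, 0,0,-26.6,102,-493,0,0, 0,0,-26.6,102,-493,0,0]'
python3 - <<'E'
from h import *
import pickle
print(ctrl.sense()["q"].round(2))
c=ctrl.camera("wrist");pickle.dump(c,open("w1.pkl","wb"));cv2.imwrite("pics/w1.png",c["img"][:,:,::-1])
E
```

```text
time: 2.1
tool_pos: [0.4581, -0.2281, 0.2505]
tool_rot: [-3.141, 0.0, -2.45]
force: [0.7, 0.2, 0.6]
grip_width: 0.093
gripper_force: 0.0
[-0.51 -0.25  1.78  0.    1.61 -2.77]
```

View pics/w1.png

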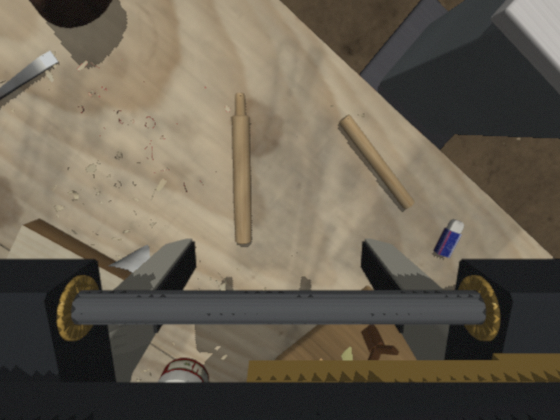

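The wrist view shows the blank from its tenon tip at (240,93) to its thick end at (244,243), nearly in line with the tool x axis.

Run:
```python
from h import *
import pickle
c=pickle.load(open("w1.pkl","rb"))
a=cast(c,240,93,.011);b=cast(c,244,243.5,.011)
d=a-b;print(a,b,np.linalg.norm(d),(a+b)/2,np.degrees(np.arctan2(d[1],d[0])))
m=(a+b)/2;y=np.degrees(np.arctan2(d[1],d[0]))
go((m[0],m[1],.12,y),(m[0],m[1],.027,y))
```

```text
[ 0.40379483 -0.32839407  0.011     ] [ 0.54315562 -0.21321354  0.011     ] 0.18079819686033224 [ 0.47347523 -0.2708038   0.011     ] -140.4265516581599
[-0.04 -0.11 -0.08] [ 11.4 -38.6 129.9]
[-0.04 -0.11 -0.08] [ 11.2 -38.6 222.9]
```

```bash
python3 -m inch '[0,0,0,11,-39,130,0, 0,0,0,11,-39,130,0, 0,0,0,11,-39,130,0, 0,0,0,11,-39,130,0, 0,0,0,11,-39,130,0, 0,0,0,11,-39,130,0]'
python3 -c "
from h import *
go((.4738,-.2715,.027,-140.4))"
```

```text
time: 2.65
tool_pos: [0.4754, -0.2628, 0.1218]
tool_rot: [3.142, 0.0, -2.449]
force: [0.5, 0.3, 0.3]
grip_width: 0.093
gripper_force: 0.0
[0.   0.   0.06] [ 6.8 -5.7 94.8]
```

```bash
python3 -m inch '[0,0,0,7,-6,55,0, 0,0,0,7,-6,55,0, 0,0,0,7,-6,55,0, 0,0,0,7,-6,55,0]'
python3 -c "
from h import *
go((.4738,-.2715,.027,-140.4))"
```

```text
time: 2.98
tool_pos: [0.474, -0.2719, 0.0673]
tool_rot: [-3.141, 0.0, -2.449]
force: [-0.1, 0.1, 0.4]
grip_width: 0.0928
gripper_force: 0.0
[-0.03  0.01  0.07] [-0.1  0.5 40.3]
```

Aligned. I'll descend slowly, then close.

```bash
python3 -m inch '[0,0,0,0,0,20,0, 0,0,0,0,0,34,0, 0,0,0,0,0,40,0, 0,0,0,0,0,40,0, 0,0,0,0,0,40,255, 0,0,0,0,0,40,255, 0,0,0,0,0,40,255, 0,0,0,0,0,40,255, 0,0,0,0,0,40,255, 0,0,0,0,0,40,255, 0,0,0,0,0,40,255, 0,0,0,0,0,40,255]' 25
```

```text
time: 3.98
tool_pos: [0.4736, -0.2721, 0.0256]
tool_rot: [3.142, -0.0, -2.449]
force: [-0.4, -0.1, 0.4]
grip_width: 0.044
gripper_force: 0.0
```

```bash
python3 -m inch '[0,0,0,0,0,0,255, 0,0,0,0,0,0,255, 0,0,0,0,0,0,255, 0,0,0,0,0,0,255, 0,0,0,0,0,0,255, 0,0,0,0,0,0,255, 0,0,0,0,0,0,255, 0,0,0,0,0,0,255]'
python3 -m inch '[0,0,0,0,0,-30,255, 0,0,0,0,0,-60,255, 0,0,0,0,0,-100,255, 0,0,0,0,0,-140,255, 0,0,0,0,0,-160,255, 0,0,0,0,0,-160,255, 0,0,0,0,0,-160,255]'
python3 - <<'E'
from h import *
c=ctrl.camera("wrist");cv2.imwrite("pics/w2.png",c["img"][:,:,::-1])
import pickle;pickle.dump(c,open("w2.pkl","wb"))
# intermediate target on the way, 160 deg? : jig middle above
go((.54,.0336,.20,82.8))
E
```

```text
time: 4.65
tool_pos: [0.4736, -0.2721, 0.0255]
tool_rot: [3.142, -0.0, -2.449]
force: [0.1, 0.4, 0.2]
grip_width: 0.0221
gripper_force: 25.0
time: 5.23
tool_pos: [0.4739, -0.2722, 0.1865]
tool_rot: [-3.14, 0.001, -2.449]
force: [-0.2, -0.4, -1.1]
grip_width: 0.0217
gripper_force: 25.0
[ 0.0000e+00 -3.0000e-02  1.3686e+02] [-246.2  192.8  -15.1]
```

View pics/w2.png

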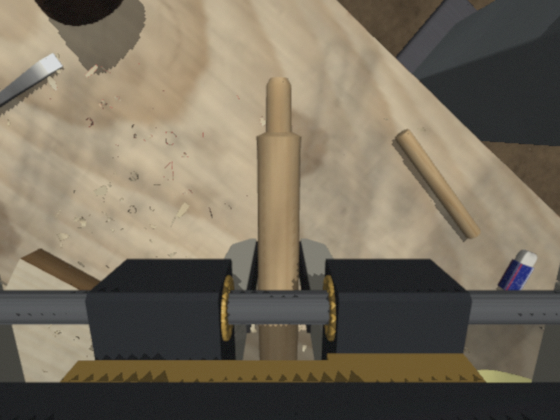

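Held at 21.7 mm and in line, with the tenon tip at (278,77).

```bash
python3 - <<'E'
from h import *
import pickle
c=pickle.load(open("w2.pkl","rb"));s=ctrl.sense();A=R.from_euler("xyz",s["tool_rot"])
p=cast(c,278,77.5,s["tool_pos"][2]-.0145);q=cast(c,278.5,230,s["tool_pos"][2]-.0145)
print(A.inv().apply(p-s["tool_pos"]),A.inv().apply(q-s["tool_pos"]))
E
python3 -m inch '[0,0,137,-246,193,-15,255, 0,0,137,-246,193,-15,255, 0,0,137,-246,193,-15,255, 0,0,137,-246,193,-15,255, 0,0,137,-246,193,-15,255, 0,0,137,-246,193,-15,255, 0,0,137,-246,193,-15,255, 0,0,137,-246,193,-15,255, 0,0,137,-246,193,-15,255, 0,0,137,-246,193,-15,255, 0,0,137,-246,193,-15,255, 0,0,137,-246,193,-15,255]'
python3 -c "
from h import *
print(ctrl.sense()['q'].round(2))
go((.537,.0337,.20,82.8))"
```

```text
[ 0.0902516  -0.00021394  0.0145076 ] [1.66837075e-02 8.89269314e-05 1.45014567e-02]
time: 6.28
tool_pos: [0.5393, 0.034, 0.1983]
tool_rot: [-3.139, -0.002, 2.424]
force: [-0.3, 0.4, -0.1]
grip_width: 0.0215
gripper_force: 25.0
[ 0.02 -0.16  1.79 -0.    1.52 -0.84]
[-0.18 -0.06 56.11] [ 1.5 -1.7 -1.7]
```

```bash
python3 -m inch '[0,0,56,1.5,-1.7,-2,255, 0,0,56,1.5,-1.7,-2,255, 0,0,56,1.5,-1.7,-2,255, 0,0,56,1.5,-1.7,-2,255, 0,0,56,1.5,-1.7,-2,255, 0,0,56,1.5,-1.7,-2,255, 0,0,56,1.5,-1.7,-2,255, 0,0,56,1.5,-1.7,-2,255, 0,0,56,1.5,-1.7,-2,255, 0,0,56,1.5,-1.7,-2,255]'
python3 - <<'E'
from h import *
import pickle
c=ctrl.camera("wrist");cv2.imwrite("pics/w3.png",c["img"][:,:,::-1]);pickle.dump(c,open("w3.pkl","wb"))
go((.537,.0337,.12,82.8),(.537,.0337,.091,82.8))
E
```

```text
time: 7.12
tool_pos: [0.5372, 0.0332, 0.201]
tool_rot: [-3.139, 0.0, 1.456]
force: [1.3, -0.7, -0.6]
grip_width: 0.0218
gripper_force: 25.0
[-0.1   0.01  0.63] [ 0.5 -0.2 81.4]
[-0.1   0.01  0.63] [ 5.000e-01 -1.000e-01  1.104e+02]
```

View pics/w3.png

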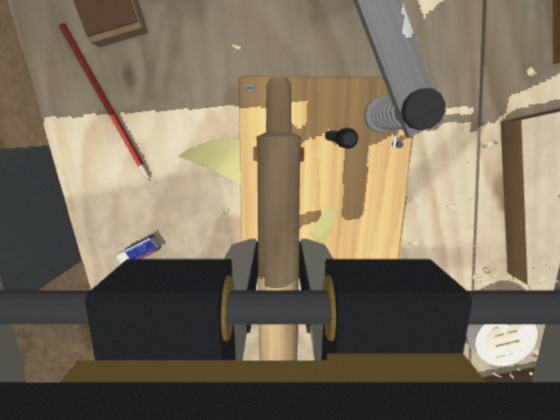

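The pin top is at (347,138), the pivot top at (424,109), and the saddle tips at about (255,154) and (302,154). I'll check the jig pose against these.

Run:
```python
from h import *
import pickle
c=pickle.load(open("w3.pkl","rb"))
a=np.radians(-7.24);M=np.array([[np.cos(a),-np.sin(a)],[np.sin(a),np.cos(a)]]);t=np.array([.5369,.0337])
for n,u,v,z,X,Y in[("pin",347,138,.114,50,59.5),("piv",424,109,.116,100,80),("tipL",254.5,155,.078,-20,45),("tipR",302.5,155,.078,20,45),("corn",239.5,77,.018,-40,116),("cornR",411,90,.018,134,116)]:
    w=cast(c,u,v,z)[:2];print(n,w.round(4),((w-t)@M*1e3).round(1),X,Y)
```

```text
pin [0.5921 0.0896] [47.7 62.4] 50 59.5
piv [0.6446 0.1029] [98.2 82.2] 100 80
tipL [0.5232 0.0826] [-19.7  46.8] -20 45
tipR [0.5624 0.0781] [19.7 47.3] 20 45
corn [0.5137 0.1525] [-38. 115.] -40 116
cornR [0.6754 0.1221] [126.3 105.2] 134 116
```

Agreement is within about 2 mm, so I'll lower the blank into the saddles.

```bash
python3 -m inch '[0,0,0.6,0,0,30,255, 0,0,0.6,0,0,60,255, 0,0,0.6,0,0,85,255, 0,0,0.6,0,0,95,255, 0,0,0.6,0,0,101,255, 0,0,0.6,0,0,105,255, 0,0,0.6,0,0,105,255]'
python3 -c "
from h import *
go((.537,.0337,.091,82.8))"
```

```text
time: 7.75
tool_pos: [0.5378, 0.0332, 0.098]
tool_rot: [3.141, -0.0, 1.443]
force: [-0.3, 0.7, -1.3]
grip_width: 0.0221
gripper_force: 25.0
[ 0.02 -0.   -0.15] [ 0.4 -0.9  7. ]
```

```bash
python3 -m inch '[0,0,0,0.5,-0.7,2,255, 0,0,0,0.5,-0.7,4,255, 0,0,0,0.5,-0.7,6,255, 0,0,0,0.5,-0.7,7,255, 0,0,0,0.5,-0.7,7,255, 0,0,0,0.5,-0.7,7,255]'
```

```text
time: 8.25
tool_pos: [0.537, 0.0338, 0.0907]
tool_rot: [3.141, -0.0, 1.442]
force: [-0.6, -0.2, 0.8]
grip_width: 0.0221
gripper_force: 25.0
```

Now I'll release by opening slowly, then retreat and check.

```bash
python3 -m inch '[0,0,0,0,0,0.5,210, 0,0,0,0,0,0.5,200, 0,0,0,0,0,0.5,190, 0,0,0,0,0,0.5,170, 0,0,0,0,0,0.5,140, 0,0,0,0,0,0.5,110, 0,0,0,0,0,0.5,90, 0,0,0,0,0,0.5,90, 0,0,0,0,0,0.5,90, 0,0,0,0,0,0.5,90]'
python3 -m inch '[0,0,0,0,0,-20,90, 0,0,0,0,0,-50,90, 0,0,0,0,0,-90,90, 0,0,0,0,0,-120,90, 0,0,0,0,0,-120,90, 0,0,0,0,0,-120,90]'
python3 - <<'E'
from h import *
import pickle
c=ctrl.camera("wrist");cv2.imwrite("pics/w4.png",c["img"][:,:,::-1]);pickle.dump(c,open("w4.pkl","wb"))
a=np.radians(-7.24);M=np.array([[np.cos(a),-np.sin(a)],[np.sin(a),np.cos(a)]]);t=np.array([.5369,.0337])
p=M@[.033,.212]+t;print(p)
go((p[0],p[1],.22,172.8))
E
```

```text
time: 9.08
tool_pos: [0.5369, 0.0338, 0.09]
tool_rot: [-3.142, 0.0, 1.442]
force: [-0.1, 0.4, -0.2]
grip_width: 0.0595
gripper_force: 0.0
time: 9.58
tool_pos: [0.5375, 0.0338, 0.2118]
tool_rot: [3.138, -0.0, 1.442]
force: [-1.2, -0.5, -0.2]
grip_width: 0.0601
gripper_force: 0.0
[0.59635437 0.23985086]
[ 3.000e-02  2.000e-02 -9.019e+01] [212.   32.4  -9.9]
```

View pics/w4.png

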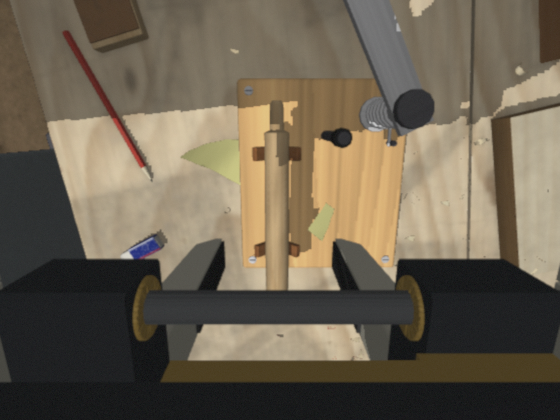

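The blank lies in both saddles, with its tenon tip at (276,101) towards the arm end. Next I'll move above the knob.

```bash
python3 -m inch '[0,0,-90,212,32,-10,90, 0,0,-90,212,32,-10,90, 0,0,-90,212,32,-10,90, 0,0,-90,212,32,-10,90, 0,0,-90,212,32,-10,90, 0,0,-90,212,32,-10,90, 0,0,-90,212,32,-10,90, 0,0,-90,212,32,-10,90, 0,0,-90,212,32,-10,90, 0,0,-90,212,32,-10,90, 0,0,-90,212,32,-10,90, 0,0,-90,212,32,-10,90]'
python3 -m inch '[0,0,-6,0,0,0,90, 0,0,-6,0,0,0,90, 0,0,-6,0,0,0,90]'
python3 - <<'E'
from h import *
import pickle
c=pickle.load(open("w4.pkl","rb"))
a=np.radians(-7.24);M=np.array([[np.cos(a),-np.sin(a)],[np.sin(a),np.cos(a)]]);t=np.array([.5369,.0337])
print("tip jig",((cast(c,276,101.5,.0756)[:2]-t)@M*1e3).round(1))
for n in("wrist","top"):
    c=ctrl.camera(n);pickle.dump(c,open(n[0]+"5.pkl","wb"));cv2.imwrite(f"pics/{n}5.png",c["img"][:,:,::-1])
go((.5964,.2399,.22,172.8))
E
```

```text
time: 10.63
tool_pos: [0.5955, 0.2398, 0.2179]
tool_rot: [-3.14, -0.002, 2.948]
force: [-0.2, -0.0, 0.4]
grip_width: 0.0601
gripper_force: 0.0
time: 10.88
tool_pos: [0.5956, 0.2398, 0.2186]
tool_rot: [-3.141, -0.002, 3.043]
force: [-0.3, 0.5, 0.6]
grip_width: 0.0602
gripper_force: 0.0
tip jig [-0.4 90.5]
[-0.03 -0.06  1.55] [-0.6  0.1 -0.8]
```

View pics/wrist5.png

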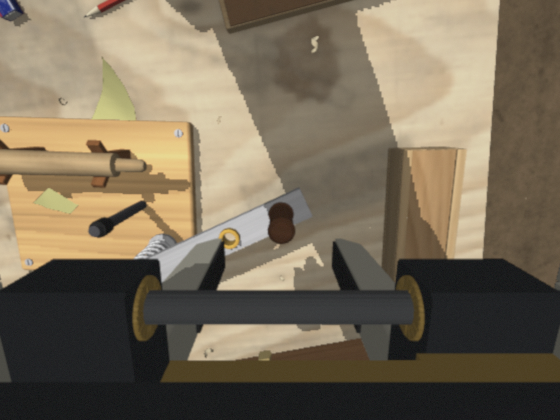

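The knob's top is at (282,231), between the fingers, and the blank still lies in its saddles.

Run:
```python
from h import *
import pickle
c=pickle.load(open("w5.pkl","rb"))
k=cast(c,282,231,.154);print(k,cast(c,281,212,.106))
go((.5964,.2399,.137,172.8),(k[0],k[1],.137,172.8))
```

```text
[0.59525863 0.24321086 0.154     ] [0.59465351 0.24299282 0.106     ]
[-0.03 -0.06  1.55] [-0.7  0.2 82.2]
[-0.03 -0.06  1.55] [ 0.8  3.3 82.2]
```

```bash
python3 -m inch '[0,0,0,0.5,2.5,30,90, 0,0,0,0.5,2.5,60,90, 0,0,0,0.5,2.5,76,90, 0,0,0,0.5,2.5,81,90, 0,0,0,0.5,2.5,81,90, 0,0,0,0.5,2.5,81,150, 0,0,0,0.5,2.5,81,255, 0,0,0,0.5,2.5,81,255, 0,0,0,0.5,2.5,81,255, 0,0,0,0.5,2.5,81,255, 0,0,0,0.5,2.5,81,255, 0,0,0,0.5,2.5,81,255]' 30
python3 -m inch '[0,0,0,0,0,0,255, 0,0,0,0,0,0,255, 0,0,0,0,0,0,255, 0,0,0,0,0,0,255]'
python3 - <<'E'
from h import *
s=ctrl.sense();a=np.radians(-7.24);M=np.array([[np.cos(a),-np.sin(a)],[np.sin(a),np.cos(a)]]);t=np.array([.5369,.0337])
k=s["tool_pos"][:2];pv=M@[.1,.08]+t;d=k-pv;print("r",np.linalg.norm(d),"jig",(k-t)@M)
print("arm angle",1.1-(np.pi-np.arctan2(*((d@M)[::-1]))))
A=R.from_euler("xyz",s["tool_rot"])
# nominal swing from the sensed start point, by hinge rotation
for th in np.linspace(0,1.1,12)[1:]:
    q=pv+np.array([[np.cos(th),-np.sin(th)],[np.sin(th),np.cos(th)]])@(d/np.linalg.norm(d)*.148)
    w=A.inv().apply(np.r_[q-k,0])*1e3;print(round(th,2),w.round(1))
E
```

```text
time: 11.98
tool_pos: [0.5957, 0.2423, 0.1393]
tool_rot: [-3.141, 0.0, 3.046]
force: [1.8, -9.8, 0.8]
grip_width: 0.0184
gripper_force: 15.5
time: 12.32
tool_pos: [0.5958, 0.242, 0.1392]
tool_rot: [-3.141, 0.0, 3.046]
force: [-0.7, -5.5, 3.4]
grip_width: 0.0177
gripper_force: 30.0
r 0.15028332760114982 jig [0.03213595 0.21408784]
arm angle -0.0022676145864659603
0.1 [12.1 -9.   0. ]
0.2 [ 24.4 -17.2   0. ]
0.3 [ 35.8 -26.6   0. ]
0.4 [ 46.3 -37.1   0. ]
0.5 [ 55.6 -48.5   0. ]
0.6 [ 63.8 -60.9   0. ]
0.7 [ 70.7 -74.    0. ]
0.8 [ 76.2 -87.7   0.1]
0.9 [ 8.030e+01 -1.019e+02  1.000e-01]
1.0 [ 8.300e+01 -1.165e+02  1.000e-01]
1.1 [ 8.420e+01 -1.312e+02  1.000e-01]
```

```bash
python3 -m inch '[0,0,0,6,-5.5,0,255, 0,0,0,12,-9,0,255, 0,0,0,18,-13,0,255, 0,0,0,24.5,-17,0,255, 0,0,0,30,-22,0,255, 0,0,0,36,-26.5,0,255, 0,0,0,41,-32,0,255, 0,0,0,46,-37,0,255, 0,0,0,51,-43,0,255, 0,0,0,55.5,-48.5,0,255]'
cat > rem.py <<'E'
from h import *
s=ctrl.sense();a=np.radians(-7.24);M=np.array([[np.cos(a),-np.sin(a)],[np.sin(a),np.cos(a)]]);t=np.array([.5369,.0337])
k=s["tool_pos"][:2];pv=M@[.1,.08]+t;d=(k-pv)@M;th0=1.1-np.pi+np.arctan2(d[1],d[0])
print("angle",th0,"r",np.hypot(*d),"jig force",(s["force"][:2]@M).round(1))
A=R.from_euler("xyz",s["tool_rot"])
for th in [.6,.7,.8,.9,1.,1.05,1.1,1.12]:
    f=np.pi-1.1+th;q=pv+M@np.array([np.cos(f),np.sin(f)])*.148
    print(th,(A.inv().apply(np.r_[q-k,0])*1e3).round(1))
E
python3 rem.py
```

```text
time: 13.15
tool_pos: [0.5348, 0.2005, 0.1393]
tool_rot: [3.139, -0.001, 3.047]
force: [-4.1, 8.1, 2.5]
grip_width: 0.0177
gripper_force: 30.0
angle 0.4946026519044402 r 0.14972373775475475 jig force [-5.1  7.6]
0.6 [  7.2 -14.   -0. ]
0.7 [ 14.1 -27.1  -0.1]
0.8 [ 19.6 -40.9  -0.1]
0.9 [ 23.7 -55.1  -0.1]
1.0 [ 26.4 -69.6  -0.2]
1.05 [ 27.2 -77.   -0.2]
1.1 [ 27.6 -84.4  -0.2]
1.12 [ 27.7 -87.3  -0.2]
```

```bash
sed -i 's/\*\.148/*.1505/' rem.py; python3 -m inch '[0,0,0,3,-7.5,0,255, 0,0,0,6,-14.5,0,255, 0,0,0,9.5,-21,0,255, 0,0,0,13,-28,0,255, 0,0,0,16,-35,0,255, 0,0,0,18.5,-42,0,255, 0,0,0,20.5,-49,0,255, 0,0,0,22.5,-56,0,255, 0,0,0,22.5,-56,0,255]'
python3 rem.py
```

```text
time: 13.9
tool_pos: [0.5055, 0.1466, 0.1391]
tool_rot: [3.139, -0.006, 3.047]
force: [-26.6, 11.7, 11.5]
grip_width: 0.0176
gripper_force: 30.0
angle 0.9093187022101823 r 0.1481103318605164 jig force [-27.9   8.3]
0.6 [-14.7  43.6   0. ]
0.7 [-7.8 30.3  0. ]
0.8 [-2.2 16.3  0. ]
0.9 [2.  1.9 0. ]
1.0 [  4.7 -12.9  -0. ]
1.05 [  5.5 -20.4  -0. ]
1.1 [  6.  -27.9  -0. ]
1.12 [  6.  -30.9  -0. ]
```

```bash
python3 -m inch '[0,0,0,1.5,0,0,255, 0,0,0,3,0,0,255, 0,0,0,3,0,0,255]'; python3 rem.py | head -1
```

```text
time: 14.15
tool_pos: [0.5047, 0.1467, 0.1393]
tool_rot: [3.14, 0.0, 3.047]
force: [-3.8, 5.4, 2.9]
grip_width: 0.0175
gripper_force: 30.0
angle 0.9104182924737714 r 0.14888138071435644 jig force [-4.5  4.9]
```

```bash
python3 -m inch '[0,0,0,1.8,-7,0,255, 0,0,0,3.2,-14,0,255, 0,0,0,4.2,-20,0,255, 0,0,0,4.8,-25,0,255, 0,0,0,4.8,-25,0,255]'; python3 rem.py
```

```text
time: 14.57
tool_pos: [0.4986, 0.121, 0.1393]
tool_rot: [3.141, 0.002, 3.046]
force: [8.6, 3.8, -2.2]
grip_width: 0.018
gripper_force: 30.0
angle 1.0878795715835534 r 0.14906090869888322 jig force [8.  4.9]
0.6 [-19.1  69.8   0.1]
0.7 [-12.2  56.5   0.1]
0.8 [-6.6 42.5  0.1]
0.9 [-2.4 28.   0. ]
1.0 [ 0.3 13.2  0. ]
1.05 [1.1 5.8 0. ]
1.1 [ 1.5 -1.8 -0. ]
1.12 [ 1.6 -4.8 -0. ]
```

```bash
python3 -m inch '[0,0,0,-1,-1.5,0,255, 0,0,0,-1,-3,0,255, 0,0,0,-1,-3,0,255, 0,0,0,-1,-3,0,255]'; python3 rem.py|head -1
```

```text
time: 14.9
tool_pos: [0.4987, 0.1196, 0.1393]
tool_rot: [3.138, 0.0, 3.047]
force: [0.4, 14.5, 0.9]
grip_width: 0.0176
gripper_force: 30.0
angle 1.097046670073258 r 0.1487714421832001 jig force [-1.5 14.4]
```

Against the stop: force rose to 14 N and motion ceased. Final settle and look.

```bash
python3 -m inch '[0,0,0,0,0,0,255, 0,0,0,0,0,0,255, 0,0,0,0,0,0,255, 0,0,0,0,0,0,255]'
python3 - <<'E'
from h import *
c=ctrl.camera("wrist")["img"];d=ctrl.camera("top")["img"]
o=np.vstack([c[:,:,::-1],cv2.resize(d[150:290,150:370,::-1],(560,356))])
cv2.imwrite("pics/end.png",cv2.resize(o,None,fx=.77,fy=.77))
E
python3 rem.py|head -1
```

```text
time: 15.23
tool_pos: [0.4986, 0.1197, 0.1393]
tool_rot: [3.138, 0.0, 3.047]
force: [0.0, 13.7, 1.6]
grip_width: 0.0178
gripper_force: 30.0
angle 1.0968824466101545 r 0.14878077748748464 jig force [-1.6 14.9]
```

View pics/end.png

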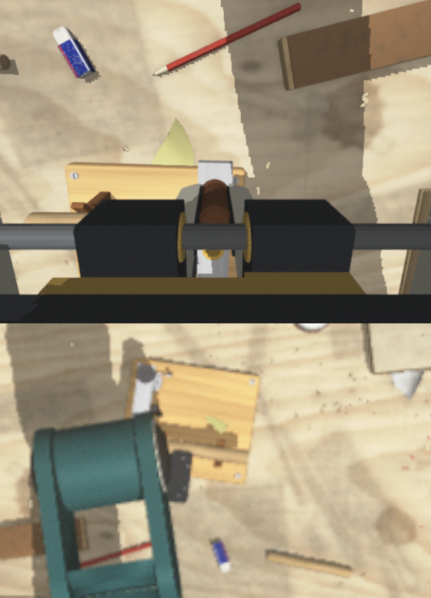

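The knob is held between the fingers at (215,205). The arm points along the jig's -x over the tenon, and the blank still lies in the saddle. The dowel and eraser are undisturbed. Handing in.

```bash
python3 -c "
from bench import ctrl
print(ctrl.hand_in())"
```

```text
the job is handed in; nothing more can be done
None
```

The job is handed in at about 15 s: the blank lies centred in its saddles with the tenon towards the guide arm, and the arm is held at its stop by the knob (about 1.10 rad measured, 30 N grip); no verdict came back from the hand-in.

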